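# Lift the split ring out of the strainer pot

### The job

With the hooked pick from the stand, slip its tip under the free end of the split ring in the strainer pot (beside the brass spring tab) and lever that end up until the ring snaps out past the tab. Finish with the pick upright in its stand again and the ring taken out and laid gently, not dropped, in the empty beige tray. Feel your way: the pick's reach is not known, the sprung strainer and the rest of the pot must never be pressed by the pick with more than about 15 N, nor the ring with more than 20 N, and leave the jar, cast, dropper bottle and tape where they are.

Things in the scene. Friction and masses are not known exactly. Their poses are not given: they have to be found in the camera images.
- pot: Fixed aluminium strainer pot, 76 mm round on a 92 mm square grey foot plate, brass hose nipple at -x. Origin: centre of the underside; angles are about its z from its +x, anticlockwise from above. Bore of radius 28.7 mm from the rim (z = 32.5 mm) down to a ledge (z = 28 mm) that reaches in to radius 26 mm; the split ring lies on the ledge.
- tab: Brass spring tab over the ring at the pot's +x side, 8 mm wide, 2 mm thick, level. Origin: on its hinge at radius 33 mm, z = 34.7 mm of the pot; it reaches in to radius 25 mm. It yields upward only, under about 4 to 9 N; when the ring's end has risen 8 to 11 mm the ring has passed, the tab snaps back and the ring then rests on its top.
- lip (a point): Fixed steel lip opposite the tab (145 to 215 degrees of the pot), above the ring: underside z = 34 mm, top 36 mm, in to radius 25.5 mm. This point: top of the lip at 180 degrees, radius 28 mm. The ring cannot be lifted there: it tilts about that place and comes out by being raised at the tab side and drawn toward the tab.
- strainer: Perforated steel disc, radius 25.2 mm, 2 mm thick, in the bore below the ring. Origin: centre of its underside; its top lies at z = 27.5 mm of the pot, 0.5 mm below the ring. On a spring seal: sinks straight down when pressed, 4 N per mm, at most 6 mm, and comes back. It must be pressed down 2 mm (8 N) or more to let the pick's tip in beneath the ring.
- ring: Loose dark steel split ring, 56 mm outside, 40 mm inside (8 mm wide), 5 mm thick, 20 to 45 g. Origin: on its axis, in its underside; z up. Its gap lies at -70 to -30 degrees from its x axis, which points to the tab within 0.1 rad: the end at -30 degrees is the one by the tab. Seated, its underside is at z = 28 mm of the pot; its inner 6 mm overhang the strainer.
- ring_end (a point): Point on the underside of the ring beside its end by the tab: radius 23 mm, -20 degrees in the ring's frame. The place for the pick's tip. Levered out and resting on the tab it is 6 to 8 mm higher than seated.
- pick: Loose hooked pick upright in its stand, 60 to 90 g. Origin: on its axis, underside of the steel collar (30 mm round, 4 mm high); z up. Above the collar a blue 14 x 14 mm square handle to z = 59 mm; below it a blue plug 18 mm round to z = -15 mm, then a 4 mm round shank with the hook at its foot: along +x to 9 mm from the axis (2 mm to the rear), 3.5 mm wide, 2.5 mm thick.
- pick_nose (a point): Point on the pick's axis at the lower end of the blue plug, where the shank comes out. The shank's reach is adjustable and set differently each time, not measured: the hook's underside lies 25 to 45 mm below this point (40 to 60 mm below the pick's origin). It is clamped and holds in use; find the tip's height by feel.
- stand: Fixed stand for the pick: dark round foot of 68 mm with a dark grey upright tube, 36 mm outside, 23 mm bore, open at the top, top at z = 74 mm. Origin: centre of the underside. In the stand the pick's collar rests on the tube's top, the pick's origin 74 mm above the stand's.
- tray: Fixed beige model tray, 194 x 196 x 44 mm, open above and empty. Origin: centre of the underside; floor top at z = 2 mm, inner walls 88 mm from the centre in x and y.
- jar: Loose bystander: clear jar with white lid, 58 mm round, 42 mm high. Origin: centre of the underside.
- cast: Loose bystander: yellow dental cast, 44 x 48 x 28 mm. Origin: centre of the underside.
- dropper_bottle: Loose bystander: white dropper bottle, 26 mm round, 58 mm high. Origin: centre of the underside.
- tape: Loose bystander: roll of green tape, 45 mm round, 12 mm high. Origin: centre of the underside.

How it is judged:
On the way:
1. the ring's end has been lifted at least 8 mm above its seat by the pick, with no finger on the ring (z of ring_end in the frame of pot above 0.036 m and contact force between pick and ring above 0.3 N and contact force between the fingers and ring below 0.1 N), for 0.1 s.
At the end, for the whole second after the job is handed in: The ring lies at rest flat on the floor of the tray (its centre within 80 mm of the tray's centre in x and y, less than 12 mm above the tray's underside), and the pick stands at rest, upright within 0.1 rad, in its stand (axis within 6 mm of the stand's, origin 71 to 77 mm above the stand's) (x of ring in the frame of tray between -0.08 and 0.08 m and y of ring in the frame of tray between -0.08 and 0.08 m and z of ring in the frame of tray below 0.012 m and linear speed of each of ring, pick below 0.02 m/s and horizontal distance between pick and stand below 0.006 m and z of pick in the frame of stand between 0.071 and 0.077 m and angle between pick's own z axis and vertical below 0.1 rad); the robot touches nothing.
It fails at once if the pick presses on the pot (strainer, tab and ledge included) with more than 16 N (contact force between pick and pot above 16 N).
It fails at once if the pick pulls or pushes on the ring with more than 20 N (contact force between pick and ring above 20 N).
It fails at once if the ring is let fall (over 0.8 m/s, held by neither fingers nor pick: a drop of some 35 mm) (linear speed of ring above 0.8 m/s and contact force between each of the fingers, pick and ring below 0.1 N).
It fails at once if a bystander (jar, yellow cast, dropper bottle, green tape) is moved more than 20 mm (distance of any of jar, cast, dropper_bottle, tape from where it was at the start of the episode above 0.02 m).
It also fails if it takes over 72 s, if anything falls off the work surface, if the arm or the gripper's body presses on something with over 40 N, if the wrist force passes 120 N, or if a joint passes its speed limit or range.

### The arm

A 7-joint arm with a two-finger parallel gripper is mounted at the origin on a cart in front of the work surface, level with it; the furniture and walls round the work are solid. World frame = base frame: x ahead of the robot, y to its left, z up, the work surface at z = 0. Lengths are in m, angles in rad, forces in N, time in s.
With the tool pointing down it reaches from about 0.4 to 0.875 m from the base axis. Payload 19.3 kg.
Tool frame: the origin (TCP) lies between the finger pads; the fingertips stand 17 mm ahead of it and the grasp point (between the pads) lies 2 mm behind it (bot.finger_overhang is the distance from the TCP to the fingertips, in m); z points along the fingers, y is the line along which they close (so a half turn about z gives the same grasp; the last joint's range is limited). The gripper opens to 85 mm and grips with 20 to 120 N. Pads are 22 mm wide; open, the fingers measure 114 mm over their backs; the gripper's body (76 mm by 85 mm) begins 54 mm behind the grasp point. The pads swing forward as they close: fully open they stand 13 mm farther back than shut.
Start: joints at [-1.269, 0.521, -0.036, 1.599, 0.021, 1.021, -0.113], TCP at [0.227, 0.582, 0.248] pointing down, gripper open.
Joint ranges: [-2.91, 2.91], [-0.3, 2.13], [-1.5, 1.42], [0.17, 2.43], [-1.26, 4.41], [0.16, 1.93], [-2.52, 2.52]. Speed limits (rad/s): [1.89, 1.89, 2.39, 2.39, 3.01, 3.01, 3.01].

### API

Orientations are given as [roll, pitch, yaw] about the fixed x, y, z axes, in that order (R = Rz(yaw) Ry(pitch) Rx(roll)).
In Python, from workcell import observe, grab_frame, bot gives the robot as it stands.
- The arm moves only by the shell command python3 -m crank 'ROWS' [FORCE]. ROWS is a JSON object of lists of equal length, an entry for each row: "linear": the shift along the world's x, y, z each as a share of 0.25 m, from -1 to 1, a list of three; "delta_rot": the turn, a rotation vector about the world's x, y, z each as a share of 30 degrees, from -1 to 1, a list of three; "fingers": the opening, from -1 (shut) to 1 (fully open). In form: {"linear": [[dx, dy, dz], ...], "delta_rot": [[rx, ry, rz], ...], "fingers": [fingers, ...]}. A call has 1 to 5 rows; each row is the pose to reach, as a shift and turn from the pose commanded when the call began; what a row does not reach only later rows make up. A row lasts 1/10 s, in which the tool goes at most 50 mm and 8.59 degrees, less where a joint would pass 70% of its speed; a pose out of reach is approached as far as the arm can. A call with a number of a shift or a turn outside -1 to 1 is refused whole. A call with a gripper value outside its range is refused whole. The fingers move at their own pace and stop on an object; FORCE is the grip in N (left out, the last holds). Time passes only in rows, so rows that repeat a pose let the fingers close. It gives the time, the measured TCP pose, the force, the opening and the grip force at its end, in the units of the state.
- observe(): the state, without advancing time (a new reading comes with each control period).
- grab_frame(name): name is "scene" or "side" or "wrist"; returns a dict with "image" (420x560x3 uint8, red, green, blue), "mtx" (3x3 intrinsics, pixels), "xyz" and "orientation" of the camera in the world. Camera axes: x right, y down, z forward; pixel columns grow to the right and rows downward; lengths in m; the calibration is good to about 2 mm. A picture is of the moment at which its call begins. There is no depth.
- bot.job_done(): hands the job in; it is judged then, once.
The state is a dict: "clock": time; "qpos": joint angles; "qd": joint speeds; "joint_efforts": joint torques, N m; "position": TCP position; "tool_rot": TCP orientation; "force": force on the tool from outside, world axes, zero at the start; "moment": the same for the moment, N m; "grip_width": finger opening in m; "finger_force": force on a finger pad.
Only numpy, scipy, OpenCV 4.12 (cv2) and the standard library are available. Lean on these libraries where they do the work, as an engineer would, in place of code of your own. Each camera call takes 0.05 s, during which the arm holds its last target. There are 200 camera calls.

## Working session

There is one attempt and no reset: what is moved stays moved. The work goes in short steps, Python scripts to look and compute and a shell command to move; the robot and the scene stay as the last step left them, time stands still between calls to the robot, and variables do not carry over. Pictures are saved under pics/ and viewed, at most 10 in all, crops included, and the job is handed in when it is done.

```bash
ls; mkdir -p pics
python3 - <<'E'
from workcell import observe, grab_frame, bot
import cv2, numpy as np
s=observe(); print(s)
ims=[]
for n in ["scene","side"]:
    f=grab_frame(n); cv2.imwrite(f"pics/{n}0.png",f["image"][:,:,::-1]); print(n,f["mtx"],f["xyz"],f["orientation"])
    np.savez(f"pics/{n}0.npz",**f)
f=grab_frame("wrist"); cv2.imwrite("pics/wrist0.png",f["image"][:,:,::-1]);print(f["xyz"],f["orientation"],f["mtx"])
E
```

```text
pics
{'clock': 0.0, 'qpos': array([-1.26922509,  0.52205183, -0.03634157,  1.59997533,  0.02119994,
        1.02110395, -0.1127904 ]), 'qd': array([-0.00131977, -0.00031286, -0.00063435, -0.00090405, -0.00125234,
       -0.00041542,  0.00041089]), 'joint_efforts': array([-1.20823803e-03, -9.27109838e+01,  1.97935246e+00, -3.69927871e+01,
        1.78014860e-02,  8.36507214e-03, -2.87184992e-05]), 'position': array([0.22695414, 0.58200643, 0.2477137 ]), 'tool_rot': array([-3.14044158e+00,  7.46782361e-05,  2.76983275e+00]), 'force': array([-0.09310472,  0.10597737,  1.26335802]), 'moment': array([-0.01397444,  0.02167011, -0.00678975]), 'finger_force': 0.0, 'grip_width': 0.0852626434803251}
scene [[506.89667265   0.         280.77215597]
 [  0.         506.89667265 215.30812086]
 [  0.           0.           1.        ]] [-0.14990867 -1.32181884  0.80819372] [-2.06780322 -0.01397375 -0.5584758 ]
side [[523.24546988   0.         276.92720144]
 [  0.         523.24546988 207.72491327]
 [  0.           0.           1.        ]] [0.59607386 1.12102517 0.63823925] [-1.99958962  0.00579978  3.12674039]
[0.159408   0.60731479 0.37445957] [2.85519274e+00 8.74335878e-04 1.19861803e+00] [[377.83733371   0.         275.03420376]
 [  0.         377.83733371 208.27259649]
 [  0.           0.           1.        ]]
```

View pics/scene0.png

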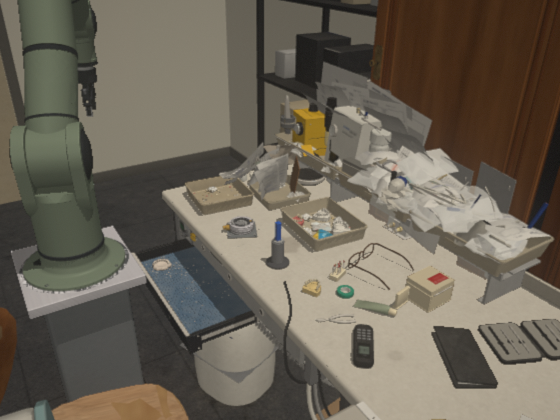

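View pics/side0.png

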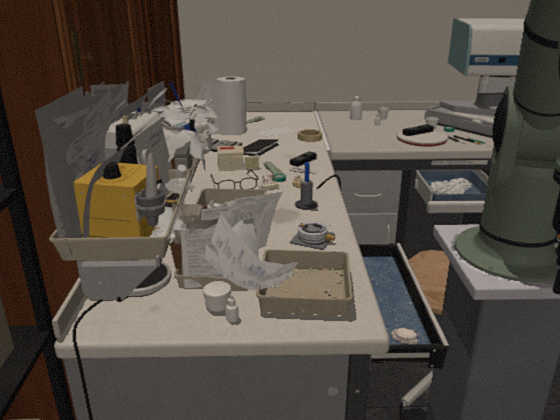

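The scene view shows the pot at (241,227), the stand foot at (277,262) with the blue handle at (279,229), and the tray at (219,194). The side view shows the pot at (313,233), the handle at (308,172), the tray at (306,285), and the jar and bottle at (216,295) and (232,310).

```bash
cat > h.py <<'E'
import numpy as np, cv2
from scipy.spatial.transform import Rotation as R
from workcell import observe, grab_frame, bot
def ray(f,p):
    d=R.from_euler('xyz',f["orientation"]).apply(np.linalg.inv(f["mtx"])@[p[0],p[1],1.])
    return np.array(f["xyz"]),d/np.linalg.norm(d)
def plane(f,p,z):
    o,d=ray(f,p); return o+d*(z-o[2])/d[2]
def tri(*fps):
    A=np.zeros((3,3));b=np.zeros(3);rs=[ray(f,p) for f,p in fps]
    for o,d in rs:
        M=np.eye(3)-np.outer(d,d);A+=M;b+=M@o
    x=np.linalg.solve(A,b); return x,[np.linalg.norm(np.cross(x-o,d)) for o,d in rs]
def proj(f,X):
    q=f["mtx"]@R.from_euler('xyz',f["orientation"]).inv().apply(np.array(X)-f["xyz"]);return q[:2]/q[2]
def load(n): return dict(np.load(n))
def shot(cam,name):
    f=grab_frame(cam); np.savez(f"pics/{name}.npz",**f); cv2.imwrite(f"pics/{name}.png",f["image"][:,:,::-1]); return f
def blobs(f,lo,hi,amin=15):
    h=cv2.cvtColor(f["image"],cv2.COLOR_RGB2HSV); m=cv2.inRange(h,np.array(lo),np.array(hi))
    n,l,st,c=cv2.connectedComponentsWithStats(m); return m,[(st[i].tolist(),c[i].round(1).tolist()) for i in range(1,n) if st[i,4]>=amin]
E
python3 - <<'E'
from h import *
S=load("pics/scene0.npz");D=load("pics/side0.npz")
for n,f in (("scene",S),("side",D)):
    print(n,blobs(f,(105,100,40),(130,255,255),20)[1])
# rough
print("pot",tri((S,(241,224)),(D,(313,233))))
print("stand foot",plane(S,(277,262),0.005),plane(D,(306,205),.005))
print("tray corners",[plane(S,p,.044).round(3) for p in [(185,183),(241,177),(252,198),(197,206)]],[plane(D,p,.044).round(3) for p in [(264,252),(349,252),(353,291),(259,291)]])
print("jar",plane(D,(216,290),.042),"drop",plane(D,(232,312),.02))
print("cast",plane(S,(312,287),.014),"tape",plane(S,(345,291),.006))
for n,f,b in (("s",S,(225,200,330,300)),("d",D,(270,150,350,255))):
    x0,y0,x1,y1=b; cv2.imwrite(f"pics/c_{n}.png",cv2.resize(f["image"][y0:y1,x0:x1,::-1],None,fx=3.8,fy=3.8,interpolation=cv2.INTER_CUBIC))
a=cv2.imread("pics/c_s.png");b=cv2.imread("pics/c_d.png");h=min(a.shape[0],b.shape[0]);cv2.imwrite("pics/cc.png",np.hstack([a[:h],b[:h]]));print(np.hstack([a[:h],b[:h]]).shape)
E
```

```text
scene [([529, 203, 19, 24, 110], [538.2, 214.3]), ([276, 221, 5, 19, 79], [278.3, 230.4])]
side [([170, 82, 9, 19, 48], [173.8, 90.5]), ([184, 124, 6, 6, 25], [187.1, 126.5]), ([304, 162, 5, 20, 81], [306.5, 171.2])]
pot (array([ 0.49040799, -0.07775452,  0.01812813]), [np.float64(0.001706794656112148), np.float64(0.001706794656112057)])
stand foot [ 0.4876915  -0.30233705  0.005     ] [ 0.4933784  -0.28097901  0.005     ]
tray corners [array([0.44 , 0.245, 0.044]), array([0.636, 0.191, 0.044]), array([0.587, 0.02 , 0.044]), array([0.404, 0.06 , 0.044])] [array([0.614, 0.066, 0.044]), array([0.418, 0.071, 0.044]), array([0.432, 0.231, 0.044]), array([0.623, 0.226, 0.044])]
jar [0.71052657 0.21744022 0.042     ] drop [0.67591747 0.26302174 0.02      ]
cast [ 0.4976941  -0.46016796  0.014     ] tape [ 0.56823683 -0.5100744   0.006     ]
(380, 703, 3)
```

View pics/cc.png

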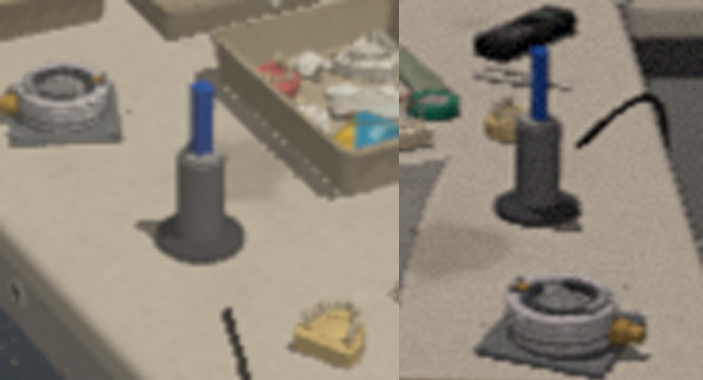

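The crop shows the handle standing upright in the stand. The pot's nipple points to -x (toward the robot) and the tab is on the far side. I'll move the wrist camera over both.

```bash
python3 -m crank '{"linear":[[0.2,-0.2,0.05],[0.4,-0.4,0.1],[0.55,-0.55,0.2],[0.7,-0.75,0.2],[0.7,-0.95,0.2]],"delta_rot":[[0,0,-0.2],[0,0,-0.4],[0,0,-0.6],[0,0,-0.8],[0,0,-1]],"fingers":[1,1,1,1,1]}'
python3 -m crank '{"linear":[[0.06,-0.2,0],[0.12,-0.4,0],[0.18,-0.55,0],[0.24,-0.75,0],[0.3,-0.95,0]],"delta_rot":[[0,0,-0.2],[0,0,-0.4],[0,0,-0.6],[0,0,-0.8],[0,0,-1]],"fingers":[1,1,1,1,1]}'
python3 -m crank '{"linear":[[0.0,-0.2,0],[0,-0.4,0],[0,-0.6,0],[0,-0.8,0],[0,-0.9,0]],"delta_rot":[[0,0,-0.2],[0,0,-0.29],[0,0,-0.29],[0,0,-0.29],[0,0,-0.29]],"fingers":[1,1,1,1,1]}'
python3 - <<'E'
from h import *
s=observe();print(s["position"],s["tool_rot"],s["qpos"])
f=shot("wrist","w1"); print(f["xyz"],f["orientation"])
S=load("pics/scene0.npz");D=load("pics/side0.npz")
print(tri((S,(278.3,230.4)),(D,(306.5,171.2))))
E
```

```text
clock: 0.65
position: [0.3831, 0.3941, 0.2939]
tool_rot: [3.14, 0.0, 2.241]
force: [1.3, -0.9, -0.8]
grip_width: 0.0855
finger_force: 0.0
clock: 1.15
position: [0.4551, 0.1603, 0.2936]
tool_rot: [3.141, -0.0, 1.719]
force: [0.8, 0.5, -0.3]
grip_width: 0.0853
finger_force: 0.0
clock: 1.65
position: [0.4542, -0.0667, 0.2937]
tool_rot: [3.141, 0.0, 1.567]
force: [1.0, 0.3, -0.3]
grip_width: 0.0852
finger_force: 0.0
[ 0.4542445  -0.06665773  0.29373903] [3.14118072e+00 4.61825136e-04 1.56715225e+00] [-0.40241438  0.21821601  0.49838712  1.9797727  -0.12503659  0.97265729
  0.15293155]
[0.45381239 0.00432582 0.42036701] [ 2.85469223e+00 -1.29517773e-04 -4.03151373e-03]
(array([ 0.49292734, -0.29797085,  0.10480907]), [np.float64(0.0004367970032921255), np.float64(0.00043679700329207733)])
```

View pics/w1.png

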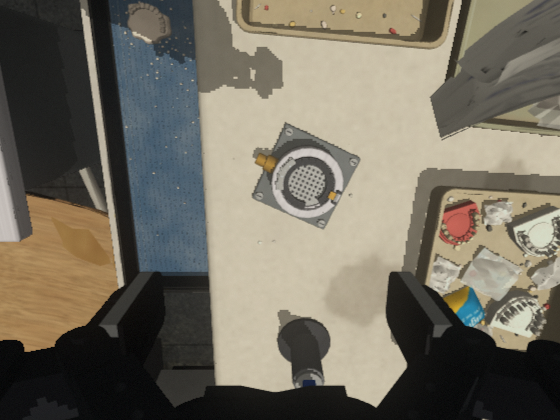

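The wrist view shows the pot with its nipple at (266,160) and tab at (333,196), so the pot's yaw is about -28°. The stand is at (305,340), with the handle half hidden. I'll shift so that both are visible.

```bash
python3 -m crank '{"linear":[[0.06,-0.16,0],[0.14,-0.3,0],[0.14,-0.42,0],[0.14,-0.42,0]],"delta_rot":[[0,0,0],[0,0,0],[0,0,0],[0,0,0]],"fingers":[1,1,1,1]}'
python3 - <<'E'
from h import *
f=shot("wrist","w2"); print(observe()["position"],f["xyz"])
m,b=blobs(f,(105,90,40),(130,255,255),20);print(b)
print(proj(f,[.493,-.298,.133]),proj(f,[.49,-.078,.0325]))
im=f["image"][:,:,::-1]
p=proj(f,[.493,-.298,.12]).astype(int);q=proj(f,[.49,-.078,.0325]).astype(int)
def c(p,r): 
    y0=min(max(p[1]-r,0),420-2*r);return cv2.resize(im[y0:y0+2*r,p[0]-r:p[0]+r],(400,400),interpolation=cv2.INTER_CUBIC),(p[0]-r,y0)
A,oa=c(p,50);B,ob=c(q,65);print(oa,ob);cv2.imwrite("pics/w2c.png",np.hstack([A,B]))
E
```

```text
clock: 2.1
position: [0.4895, -0.1716, 0.2933]
tool_rot: [-3.141, 0.002, 1.566]
force: [1.0, 0.6, 0.2]
grip_width: 0.0854
finger_force: 0.0
[ 0.48953773 -0.16946925  0.29318115] [ 0.48923918 -0.10046473  0.41982803]
[([272, 294, 10, 7, 29], [276.4, 297.0]), ([269, 323, 16, 14, 204], [276.3, 329.5])]
[280.74812784 331.36311792] [276.04298213  72.03613644]
(np.int64(230), np.int64(272)) (np.int64(211), np.int64(7))
```

View pics/w2c.png

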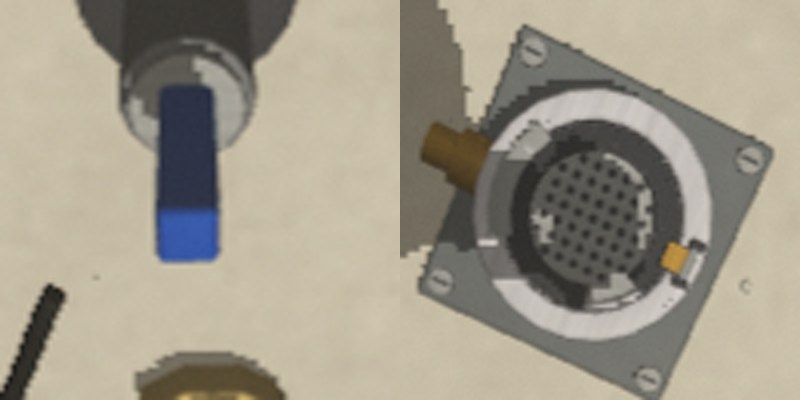

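The left crop shows the handle square to the world axes, with its top face centred near (277,331). The right crop shows the foot plate turned by -27°, the tab at (300.4,90.5), and the ring gap about -76° in the world, so the ring's yaw in the pot is about 0.

Run:
```python
from h import *
f=load("pics/w2.npz");g=load("pics/w1.npz")
k=130/400
sc2=[(211+(x-400)*k,7+y*k) for x,y in [(533,52),(750,158),(648,379),(439,282)]]
sc1=[(290,131),(355,161),(321,223)]
for a,b in zip(sc1,sc2): print("screw",tri((g,a),(f,b)))
S=np.mean(sc2,0); print("screw ctr", plane(f,S,.005))
print("handle",plane(f,(277.1,330.8),.133), "tri", tri((f,(277.1,330.8)),(load("pics/scene0.npz"),(278.5,221.5)),(load("pics/side0.npz"),(307,162.5))))
for n,F,c in (("w2",f,(274,76)),("w1",g,(308,182))):
    h=cv2.cvtColor(F["image"],cv2.COLOR_RGB2HSV); m=((h[...,1]<28)&(h[...,2]>130)).astype(np.uint8)
    mm=np.zeros_like(m);cv2.circle(mm,c,46,1,-1);m&=mm
    n_,l,st,cc=cv2.connectedComponentsWithStats(m);i=1+np.argmax(st[1:,4])
    pts=np.argwhere(l==i)[:,::-1].astype(np.int32);hu=cv2.convexHull(pts)
    e=cv2.fitEllipse(hu);print(n,e,plane(F,e[0],.0325))
    t=blobs(F,(8,120,90),(25,255,255),6)[1];print([b for b in t if np.hypot(b[1][0]-c[0],b[1][1]-c[1])<50])
print("tab",plane(f,(300.4,90.5),.0357))
s=observe();print(s["position"])
```

```text
screw (array([ 0.46917745, -0.03117368,  0.0078399 ]), [np.float64(0.0006495386958139075), np.float64(0.0006495386958138182)])
screw (array([ 0.54021504, -0.06358467,  0.00964949]), [np.float64(0.0008132835370465547), np.float64(0.0008132835370465884)])
screw (array([ 0.50639695, -0.13543629,  0.00730038]), [np.float64(9.546745996052615e-05), np.float64(9.54674599605937e-05)])
screw ctr [ 0.48745313 -0.08200303  0.005     ]
handle [ 0.48980496 -0.29741617  0.133     ] tri (array([ 0.4915772 , -0.29802924,  0.13226345]), [np.float64(0.001772898608838303), np.float64(0.0020727503515150084), np.float64(0.001038668735880863)])
w2 ((277.4216003417969, 65.60673522949219), (56.78864288330078, 72.85200500488281), 113.50502014160156) [ 0.49135082 -0.0721812   0.0325    ]
[([296, 85, 9, 11, 57], [299.5, 90.1])]
w1 ((307.1495361328125, 182.70858764648438), (69.79943084716797, 72.35334014892578), 63.27007293701172) [ 0.4872142  -0.08227823  0.0325    ]
[([255, 153, 22, 20, 248], [266.1, 161.9]), ([328, 191, 8, 9, 44], [331.6, 195.0])]
tab [ 0.51356212 -0.09519432  0.0357    ]
[ 0.48953773 -0.16946925  0.29318115]
```

```bash
python3 -m crank '{"linear":[[0,-0.18,-0.1],[0.004,-0.36,-0.25],[0.004,-0.512,-0.4],[0.004,-0.512,-0.6],[0.004,-0.512,-0.732]],"delta_rot":[[0,0,0],[0,0,0],[0,0,0],[0,0,0],[0,0,0]],"fingers":[1,1,1,1,1]}'
python3 -m crank '{"linear":[[0,0,0],[0,0,0]],"delta_rot":[[0,0,0],[0,0,0]],"fingers":[1,1]}'
python3 - <<'E'
from h import *
s=observe();print(s["position"],s["tool_rot"],s["force"])
E
```

```text
clock: 2.65
position: [0.4906, -0.2961, 0.1084]
tool_rot: [-3.141, -0.0, 1.57]
force: [1.7, 1.9, -0.0]
grip_width: 0.0855
finger_force: 0.0
clock: 2.85
position: [0.4912, -0.2952, 0.1113]
tool_rot: [-3.141, -0.0, 1.571]
force: [0.7, -0.2, 0.9]
grip_width: 0.0857
finger_force: 0.0
[ 0.49122345 -0.29517175  0.11133186] [-3.14098032e+00 -4.68307817e-04  1.57133842e+00] [ 0.6872643  -0.23424753  0.86033286]
```

```bash
python3 -m crank '{"linear":[[0,-0.008,0],[0,-0.008,0],[0,-0.008,0],[0,-0.008,0],[0,-0.008,0]],"delta_rot":[[0,0,0],[0,0,0],[0,0,0],[0,0,0],[0,0,0]],"fingers":[-1,-1,-1,-1,-1]}' 90
python3 -m crank '{"linear":[[0,0,0],[0,0,0],[0,0,0],[0,0,0],[0,0,0]],"delta_rot":[[0,0,0],[0,0,0],[0,0,0],[0,0,0],[0,0,0]],"fingers":[-1,-1,-1,-1,-1]}'
```

```text
clock: 3.35
position: [0.4911, -0.2977, 0.1109]
tool_rot: [3.141, 0.0, 1.571]
force: [-2.3, 2.7, 16.2]
grip_width: 0.013
finger_force: 81.2
clock: 3.85
position: [0.4912, -0.2978, 0.111]
tool_rot: [3.141, -0.0, 1.571]
force: [-1.2, 2.0, 8.2]
grip_width: 0.0127
finger_force: 87.5
```

```bash
python3 -m crank '{"linear":[[0,0,0.06],[0,0,0.14],[0,0,0.24],[0,0,0.34],[0,0,0.42]],"delta_rot":[[0,0,0],[0,0,0],[0,0,0],[0,0,0],[0,0,0]],"fingers":[-1,-1,-1,-1,-1]}'
python3 -m crank '{"linear":[[0,0.1,0.0],[0,0.25,0],[0,0.3,0],[0,0.3,0],[0,0.3,0]],"delta_rot":[[0,0,0],[0,0,0],[0,0,0],[0,0,0],[0,0,0]],"fingers":[-1,-1,-1,-1,-1]}'
python3 - <<'E'
from h import *
s=observe();print(s["position"],s["tool_rot"],s["qpos"],s["force"])
f=shot("wrist","w3");g=shot("scene","s3");h=shot("side","d3")
P=s["position"]
def c(F,X,rx,ry,w,hh):
    p=proj(F,X).astype(int); print(p-[rx,ry]); return cv2.resize(F["image"][p[1]-ry:p[1]+ry,p[0]-rx:p[0]+rx,::-1],(w,hh),interpolation=cv2.INTER_CUBIC)
A=c(f,P-[0,0,.08],70,84,400,480);B=c(g,P-[0,0,.06],25,30,400,480)
cv2.imwrite("pics/h3.png",np.hstack([A,B]))
E
```

```text
clock: 4.35
position: [0.4909, -0.2981, 0.2179]
tool_rot: [3.141, 0.001, 1.57]
force: [-0.8, 0.2, -1.2]
grip_width: 0.0127
finger_force: 87.6
clock: 4.85
position: [0.491, -0.2234, 0.2161]
tool_rot: [3.141, 0.001, 1.571]
force: [-0.2, -0.1, -0.5]
grip_width: 0.013
finger_force: 87.7
[ 0.49099043 -0.22344361  0.21613329] [3.14102873e+00 5.34750089e-04 1.57064550e+00] [-0.05300007  0.47217702  0.50703848  1.87995798 -0.29462822  0.86281256
  0.60091799] [-0.21253821 -0.12072109 -0.54830795]
[206 140]
[238 173]
```

View pics/h3.png

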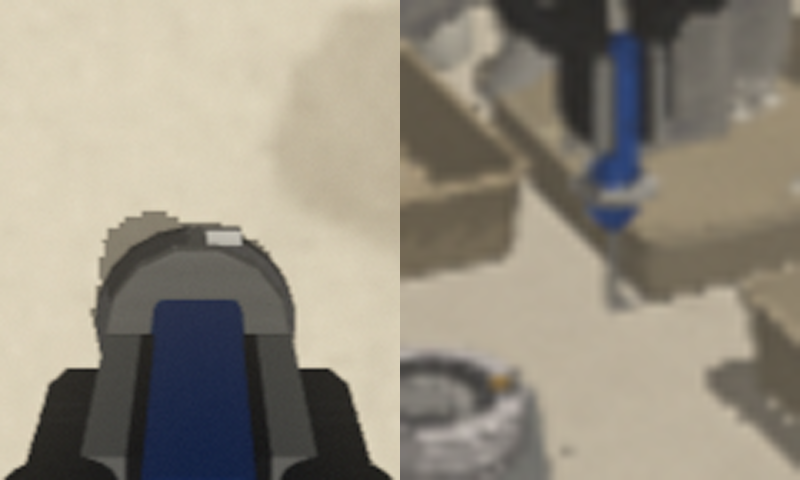

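The left crop shows the hook's tip just past the collar, at about wrist pixel (285,223). It points along world +x, at right angles to the camera's heading. The scene crop agrees, with the hook going right from the shank foot at about (265,211). Its underside is about 86 mm below the TCP. I'll turn it -47° and hover over the pot.

```bash
python3 - <<'E'
from h import *
f=load("pics/w3.npz");g=load("pics/s3.npz")
x,e=tri((f,(289,223.3)),(g,(267.3,210.5)));print(x-[0.49099,-0.22344,0.21613],e)
E
python3 -m crank '{"linear":[[0,0.1,0],[0,0.22,0],[0,0.36,0],[0.008,0.45,0],[0.008,0.542,0]],"delta_rot":[[0,0,-0.25],[0,0,-0.5],[0,0,-0.75],[0,0,-1],[0,0,-1]],"fingers":[-1,-1,-1,-1,-1]}'
python3 -m crank '{"linear":[[0,0,-0.1],[0,0,-0.2],[0,0,-0.26],[0,0,-0.26],[0,0,-0.26]],"delta_rot":[[0,0,-0.25],[0,0,-0.5],[0,0,-0.567],[0,0,-0.567],[0,0,-0.567]],"fingers":[-1,-1,-1,-1,-1]}'
python3 - <<'E'
from h import *
s=observe();print(s["position"],s["tool_rot"],s["force"],s["qpos"])
f=shot("wrist","w4");g=shot("scene","s4")
P=s["position"]
def c(F,X,rx,ry,w,hh):
    p=proj(F,X).astype(int); print(p-[rx,ry]); return cv2.resize(F["image"][p[1]-ry:p[1]+ry,p[0]-rx:p[0]+rx,::-1],(w,hh),interpolation=cv2.INTER_CUBIC)
A=c(f,P-[0,0,.08],75,90,500,600);B=c(g,P-[0,0,.09],25,50,300,600)
cv2.imwrite("pics/h4.png",np.hstack([A,B]))
E
```

```text
[ 0.00888286 -0.00126614 -0.08462409] [np.float64(0.0014286249698739985), np.float64(0.0014286249698738816)]
clock: 5.5
position: [0.4931, -0.0869, 0.2155]
tool_rot: [3.141, 0.001, 1.041]
force: [0.0, -0.1, -0.7]
grip_width: 0.0129
finger_force: 87.6
clock: 6.0
position: [0.493, -0.0881, 0.1509]
tool_rot: [3.141, 0.0, 0.751]
force: [0.5, -0.3, -0.5]
grip_width: 0.013
finger_force: 87.6
[ 0.49304422 -0.08808448  0.15086392] [3.14143626e+00 4.48555091e-04 7.50668972e-01] [ 0.48892163 -0.29338505 -0.46677137] [-0.41510837  0.56239937  0.65109691  2.03467607 -0.51744704  0.71079371
 -0.25539207]
[199 134]
[217 163]
```

View pics/h4.png

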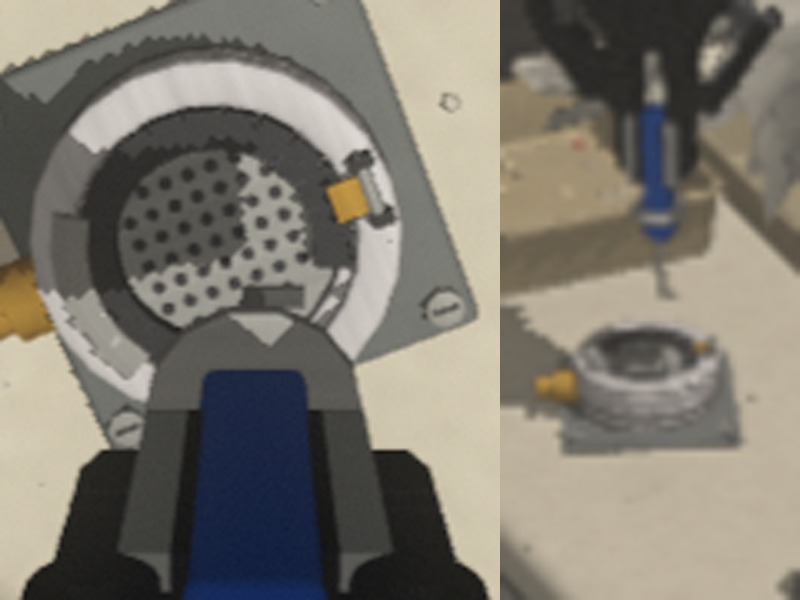

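The left crop shows the hook at (243–303,296), pointing right at -47°. The ring's end edge by the tab runs from (312,262) to (352,268), the gap lies below it, and the tab is at (350,200). I'll measure these in the pot plane.

Run:
```python
from h import *
f=load("pics/w4.npz");k=.3
px=lambda x,y:(199+x*k,134+y*k)
C=np.array([.4875,-.082])
for n,p,z in (("end inner",(312,262),.033),("end outer",(352,268),.033),("tab",(348,200),.0357),("hooktip",(303,296),.067)):
    X=plane(f,px(*p),z); d=X[:2]-C; print(n,X.round(4),"r",np.hypot(*d).round(4),"ang",np.degrees(np.arctan2(d[1],d[0])).round(1))
# bore/rim ellipse: outer rim points hand-read on contour (z .0325)
pts=[(75,140),(130,88),(200,62),(270,70),(340,115),(398,210),(395,262),(362,350),(32,245)]
X=np.array([plane(f,px(*p),.0325)[:2] for p in pts])
A=np.c_[2*X,np.ones(len(X))];s=np.linalg.lstsq(A,(X**2).sum(1),rcond=None)[0];print("rim ctr",s[:2],"R",np.sqrt(s[2]+s[:2]@s[:2]))
st=[(118,235),(160,165),(215,148),(305,225),(308,250),(240,150)]
```

```text
end inner [ 0.4981 -0.0999  0.033 ] r 0.0208 ang -59.5
end outer [ 0.5027 -0.1068  0.033 ] r 0.029 ang -58.5
tab [ 0.5127 -0.0956  0.0357] r 0.0287 ang -28.3
hooktip [ 0.499  -0.0948  0.067 ] r 0.0172 ang -48.0
rim ctr [ 0.48713288 -0.0838803 ] R 0.036922829472028684
```

The ring's end is at about -58.5° (-31° in the pot) and the hook tip is at r = 17 mm, -48°, inside the ring hole. I'll descend and feel for the strainer.

```bash
python3 -m crank '{"linear":[[0,0,-0.05],[0,0,-0.1],[0,0,-0.12],[0,0,-0.12],[0,0,-0.12]],"delta_rot":[[0,0,0],[0,0,0],[0,0,0],[0,0,0],[0,0,0]],"fingers":[-1,-1,-1,-1,-1]}'
python3 -m crank '{"linear":[[0,0,-0.008],[0,0,-0.008],[0,0,-0.008]],"delta_rot":[[0,0,0],[0,0,0],[0,0,0]],"fingers":[-1,-1,-1]}'
python3 -m crank '{"linear":[[0,0,-0.008],[0,0,-0.008],[0,0,-0.008]],"delta_rot":[[0,0,0],[0,0,0],[0,0,0]],"fingers":[-1,-1,-1]}'
```

```text
clock: 6.6
position: [0.4929, -0.0875, 0.1204]
tool_rot: [-3.141, 0.0, 0.75]
force: [-0.1, 0.5, -1.3]
grip_width: 0.013
finger_force: 87.6
clock: 6.9
position: [0.493, -0.0873, 0.1186]
tool_rot: [3.142, -0.0, 0.75]
force: [0.1, -0.2, -0.4]
grip_width: 0.0128
finger_force: 87.6
clock: 7.2
position: [0.4929, -0.0873, 0.1165]
tool_rot: [-3.142, 0.0, 0.75]
force: [-0.2, 0.6, -0.2]
grip_width: 0.0126
finger_force: 87.6
```

```bash
for i in 1; do python3 -m crank '{"linear":[[0,0,-0.005],[0,0,-0.005],[0,0,-0.005]],"delta_rot":[[0,0,0],[0,0,0],[0,0,0]],"fingers":[-1,-1,-1]}'
python3 -m crank '{"linear":[[0,0,-0.005],[0,0,-0.005],[0,0,-0.005]],"delta_rot":[[0,0,0],[0,0,0],[0,0,0]],"fingers":[-1,-1,-1]}'; done | egrep 'pos|force:'
```

```text
position: [0.4929, -0.0873, 0.1152]
force: [0.0, -0.1, -0.6]
finger_force: 87.6
position: [0.4929, -0.0873, 0.114]
force: [-0.2, -0.2, -0.4]
finger_force: 87.6
```

```bash
python3 -m crank '{"linear":[[0,0,-0.004],[0,0,-0.004],[0,0,-0.004]],"delta_rot":[[0,0,0],[0,0,0],[0,0,0]],"fingers":[-1,-1,-1]}'| egrep 'pos|force:'
python3 -m crank '{"linear":[[0,0,-0.004],[0,0,-0.004],[0,0,-0.004]],"delta_rot":[[0,0,0],[0,0,0],[0,0,0]],"fingers":[-1,-1,-1]}'| egrep 'pos|force:'
```

```text
position: [0.493, -0.0873, 0.113]
force: [0.0, 0.2, -0.5]
finger_force: 87.6
position: [0.493, -0.0873, 0.112]
force: [0.2, 0.2, 1.0]
finger_force: 87.7
```

```bash
python3 -m crank '{"linear":[[0,0,-0.004],[0,0,-0.004],[0,0,-0.004]],"delta_rot":[[0,0,0],[0,0,0],[0,0,0]],"fingers":[-1,-1,-1]}'| egrep 'pos|force:'
```

```text
position: [0.4931, -0.0873, 0.1111]
force: [-0.1, -0.1, 4.0]
finger_force: 88.0
```

```bash
python3 -m crank '{"linear":[[0,0,-0.003],[0,0,-0.003],[0,0,-0.003]],"delta_rot":[[0,0,0],[0,0,0],[0,0,0]],"fingers":[-1,-1,-1]}'| egrep 'pos|force:'
python3 -m crank '{"linear":[[0,0,-0.003],[0,0,-0.003],[0,0,-0.003]],"delta_rot":[[0,0,0],[0,0,0],[0,0,0]],"fingers":[-1,-1,-1]}'| egrep 'pos|force:'
```

```text
position: [0.493, -0.0873, 0.1103]
force: [-0.7, 0.8, 7.3]
finger_force: 88.3
position: [0.4931, -0.0873, 0.1097]
force: [-1.1, 0.5, 8.5]
finger_force: 88.7
```

```bash
python3 -m crank '{"linear":[[0,0,-0.002],[0,0,-0.002],[0,0,-0.002]],"delta_rot":[[0,0,0],[0,0,0],[0,0,0]],"fingers":[-1,-1,-1]}'| egrep 'pos|force:'
python3 -m crank '{"linear":[[0.003,-0.003,0],[0.006,-0.006,0],[0.009,-0.0095,0],[0.009,-0.0095,0]],"delta_rot":[[0,0,0],[0,0,0],[0,0,0],[0,0,0]],"fingers":[-1,-1,-1,-1]}'| egrep 'pos|force:'
```

```text
position: [0.4931, -0.0873, 0.1092]
force: [-1.0, 0.1, 9.6]
finger_force: 89.0
position: [0.4949, -0.0893, 0.1091]
force: [-3.6, 2.6, 10.4]
finger_force: 89.3
```

```bash
python3 -m crank '{"linear":[[0.002,-0.002,0],[0.004,-0.004,0],[0.0055,-0.006,0],[0.0055,-0.006,0]],"delta_rot":[[0,0,0],[0,0,0],[0,0,0],[0,0,0]],"fingers":[-1,-1,-1,-1]}'| egrep 'pos|force:'
python3 -m crank '{"linear":[[0.002,-0.002,0],[0.004,-0.004,0],[0.0055,-0.006,0],[0.0055,-0.006,0]],"delta_rot":[[0,0,0],[0,0,0],[0,0,0],[0,0,0]],"fingers":[-1,-1,-1,-1]}'| egrep 'pos|force:'
```

```text
position: [0.4962, -0.0906, 0.1091]
force: [-4.1, 3.5, 11.8]
finger_force: 89.1
position: [0.4977, -0.0923, 0.1091]
force: [-2.6, 2.4, 10.2]
finger_force: 89.3
```

```bash
python3 -m crank '{"linear":[[0,0,0.004],[0,0,0.008],[0,0,0.012],[0,0,0.012]],"delta_rot":[[0,0,0],[0,0,0],[0,0,0],[0,0,0]],"fingers":[-1,-1,-1,-1]}'| egrep 'pos|force:'
python3 -m crank '{"linear":[[0,0,0.004],[0,0,0.008],[0,0,0.008],[0,0,0.008]],"delta_rot":[[0,0,0],[0,0,0],[0,0,0],[0,0,0]],"fingers":[-1,-1,-1,-1]}'| egrep 'pos|force:'
```

```text
position: [0.4977, -0.0925, 0.1118]
force: [-1.2, 1.5, -3.5]
finger_force: 87.6
position: [0.4978, -0.0926, 0.1139]
force: [-0.2, 0.7, -7.7]
finger_force: 87.6
```

```bash
python3 -m crank '{"linear":[[0,0,0.004],[0,0,0.008],[0,0,0.008]],"delta_rot":[[0,0,0],[0,0,0],[0,0,0]],"fingers":[-1,-1,-1]}'| egrep 'pos|force:'
python3 -m crank '{"linear":[[0,0,0.004],[0,0,0.008],[0,0,0.008]],"delta_rot":[[0,0,0],[0,0,0],[0,0,0]],"fingers":[-1,-1,-1]}'| egrep 'pos|force:'
```

```text
position: [0.4979, -0.0927, 0.1161]
force: [-1.8, 0.8, -5.9]
finger_force: 87.7
position: [0.4984, -0.093, 0.1184]
force: [0.5, -0.2, -1.5]
finger_force: 88.4
```

Run:
```python
from h import *
s=observe();print(s["position"],s["force"])
f=shot("wrist","w5");g=shot("side","d5")
P=s["position"]
def c(F,X,rx,ry,w,hh):
    p=proj(F,X).astype(int); print(p-[rx,ry]); return cv2.resize(F["image"][p[1]-ry:p[1]+ry,p[0]-rx:p[0]+rx,::-1],(w,hh),interpolation=cv2.INTER_CUBIC)
A=c(f,P-[0,0,.08],75,90,500,600);B=c(g,P-[0,0,.08],25,50,300,600)
cv2.imwrite("pics/h5.png",np.hstack([A,B]))
```

```text
[ 0.49844803 -0.09297841  0.11843925] [ 0.49382623 -0.15740668 -1.49067434]
[199 134]
[284 173]
```

View pics/h5.png

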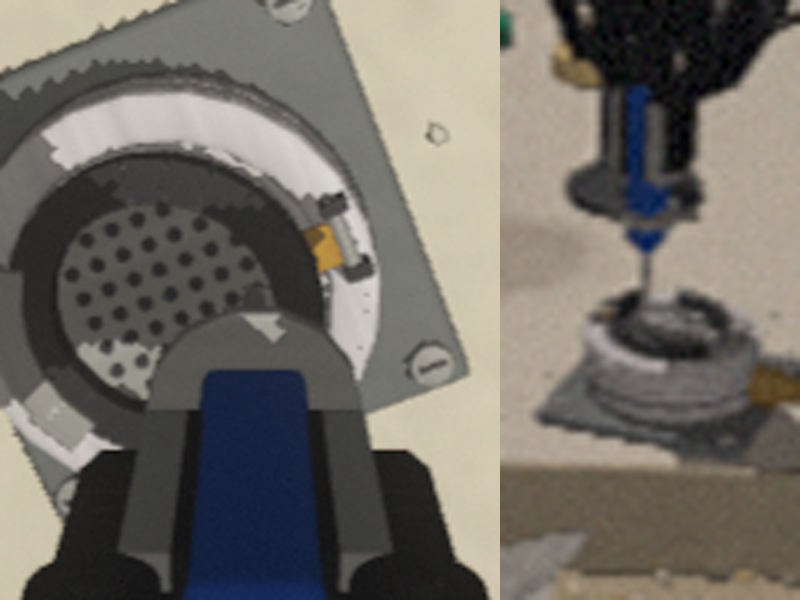

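The picture shows the ring's end over the tab: only the brass at (325,247) is uncovered, so it has snapped past. I'll raise it a little more under load to secure the 8 mm lift.

```bash
python3 -m crank '{"linear":[[0,0,0.004],[0,0,0.006],[0,0,0.006]],"delta_rot":[[0,0,0],[0,0,0],[0,0,0]],"fingers":[-1,-1,-1]}'| egrep 'pos|force:'
python3 -m crank '{"linear":[[0,0,0.004],[0,0,0.006],[0,0,0.006]],"delta_rot":[[0,0,0],[0,0,0],[0,0,0]],"fingers":[-1,-1,-1]}'| egrep 'pos|force:'
```

```text
position: [0.4981, -0.0928, 0.1196]
force: [-0.2, -0.4, -1.8]
finger_force: 88.4
position: [0.4979, -0.0927, 0.1211]
force: [0.2, -0.5, -1.6]
finger_force: 88.4
```

```bash
python3 -m crank '{"linear":[[0,0,-0.008],[0,0,-0.016],[0,0,-0.024],[0,0,-0.03],[0,0,-0.03]],"delta_rot":[[0,0,0],[0,0,0],[0,0,0],[0,0,0],[0,0,0]],"fingers":[-1,-1,-1,-1,-1]}'| egrep 'pos|force:'
python3 -m crank '{"linear":[[-0.007,0.0075,0],[-0.014,0.015,0],[-0.021,0.0225,0],[-0.0215,0.023,0]],"delta_rot":[[0,0,0],[0,0,0],[0,0,0],[0,0,0]],"fingers":[-1,-1,-1,-1]}'| egrep 'pos|force:'
```

```text
position: [0.4978, -0.0927, 0.1133]
force: [0.1, -0.6, -1.1]
finger_force: 88.4
position: [0.4924, -0.0866, 0.1136]
force: [-0.9, 1.0, -1.3]
finger_force: 88.4
```

```bash
python3 -m crank '{"linear":[[0,0,0.008],[0,0,0.016],[0,0,0.024],[0,0,0.032],[0,0,0.04]],"delta_rot":[[0,0,0],[0,0,0],[0,0,0],[0,0,0],[0,0,0]],"fingers":[-1,-1,-1,-1,-1]}'| egrep 'pos|force:'
python3 - <<'E'
from h import *
f=shot("wrist","w6");o=load("pics/w5.npz")
for F in (o,f): print([b for b in blobs(F,(8,120,90),(25,255,255),6)[1] if 230<b[1][0]<340 and 100<b[1][1]<300])
E
```

```text
position: [0.4926, -0.087, 0.1237]
force: [-0.0, 0.8, -0.5]
finger_force: 88.4
[([291, 201, 11, 15, 95], [295.8, 207.7])]
[([305, 198, 11, 14, 87], [309.8, 204.6])]
```

```bash
for k in 1 2 3; do python3 -m crank '{"linear":[[0,0,0],[0,0,0]],"delta_rot":[[0,0,0],[0,0,0]],"fingers":[-1,-1]}'| egrep ' *force: \['; done
python3 -m crank '{"linear":[[0,0,-0.01],[0,0,-0.02],[0,0,-0.03],[0,0,-0.04],[0,0,-0.04]],"delta_rot":[[0,0,0],[0,0,0],[0,0,0],[0,0,0],[0,0,0]],"fingers":[-1,-1,-1,-1,-1]}'| egrep 'pos|force: \['
python3 -m crank '{"linear":[[0.007,-0.0075,0],[0.014,-0.015,0],[0.022,-0.0235,0],[0.022,-0.0235,0]],"delta_rot":[[0,0,0],[0,0,0],[0,0,0],[0,0,0]],"fingers":[-1,-1,-1,-1]}'| egrep 'pos|force: \['
python3 -m crank '{"linear":[[0,0,0.006],[0,0,0.012],[0,0,0.018],[0,0,0.024],[0,0,0.024]],"delta_rot":[[0,0,0],[0,0,0],[0,0,0],[0,0,0],[0,0,0]],"fingers":[-1,-1,-1,-1,-1]}'| egrep 'pos|force: \['
for k in 1 2 3; do python3 -m crank '{"linear":[[0,0,0],[0,0,0]],"delta_rot":[[0,0,0],[0,0,0]],"fingers":[-1,-1]}'| egrep ' *force: \['; done
```

```text
force: [-0.5, 0.9, -0.6]
force: [-0.3, 0.8, -0.3]
force: [-0.3, 0.2, -0.2]
position: [0.4924, -0.087, 0.1131]
force: [-0.1, 0.4, -0.8]
position: [0.4984, -0.0932, 0.1136]
force: [-0.2, -0.0, -1.2]
position: [0.4981, -0.0927, 0.1197]
force: [-0.2, 0.5, -0.8]
force: [-0.1, -0.2, -1.4]
force: [-0.1, 0.4, -0.8]
force: [0.8, 0.1, -0.5]
```

```bash
python3 -m crank '{"linear":[[0,0,0.004],[0,0,0.008],[0,0,0.008],[0,0,0.008],[0,0,0.008]],"delta_rot":[[0,0,0],[0,0,0],[0,0,0],[0,0,0],[0,0,0]],"fingers":[-1,-1,-1,-1,-1]}'| egrep 'pos|force: \['
for k in 1 2 3 4 5 6 7 8; do python3 -m crank '{"linear":[[0,0,0]],"delta_rot":[[0,0,0]],"fingers":[-1]}'| egrep ' *force: \['; done
python3 - <<'E'
from h import *
f=shot("wrist","w7");g=shot("side","d7");P=observe()["position"]
def c(F,X,rx,ry,w,hh):
    p=proj(F,X).astype(int); print(p-[rx,ry]); return cv2.resize(F["image"][p[1]-ry:p[1]+ry,p[0]-rx:p[0]+rx,::-1],(w,hh),interpolation=cv2.INTER_CUBIC)
A=c(f,P-[0,0,.08],75,90,500,600);B=c(g,P-[0,0,.08],25,50,300,600)
cv2.imwrite("pics/h7.png",np.hstack([A,B]))
for F in (f,load("pics/w5.npz"),load("pics/w4.npz")): print([b for b in blobs(F,(8,120,90),(25,255,255),6)[1] if 230<b[1][0]<340 and 100<b[1][1]<300])
E
```

```text
position: [0.4981, -0.0928, 0.1215]
force: [-0.5, 0.3, -1.8]
force: [0.0, -0.6, -1.7]
force: [-1.0, 1.0, -0.9]
force: [1.0, 0.3, -1.3]
force: [-0.0, 0.7, -1.3]
force: [-0.5, 0.4, -1.1]
force: [-0.3, 0.2, -1.5]
force: [0.5, 0.8, -0.6]
force: [-0.3, -0.0, -1.1]
[199 134]
[284 172]
[([290, 199, 12, 14, 106], [295.8, 205.8])]
[([291, 201, 11, 15, 95], [295.8, 207.7])]
[([297, 187, 12, 14, 117], [302.6, 193.4])]
```

The averaged load is about 0.85 N at roughly 11 mm lift, and it was held well over a second, so the levering is done. Next I withdraw the pick and carry it back over the stand.

```bash
python3 -m crank '{"linear":[[0,0,-0.008],[0,0,-0.016],[0,0,-0.024],[0,0,-0.032],[0,0,-0.032]],"delta_rot":[[0,0,0],[0,0,0],[0,0,0],[0,0,0],[0,0,0]],"fingers":[-1,-1,-1,-1,-1]}'| egrep 'pos|force: \['
python3 -m crank '{"linear":[[-0.007,0.0075,0],[-0.014,0.015,0],[-0.022,0.0235,0],[-0.022,0.0235,0]],"delta_rot":[[0,0,0],[0,0,0],[0,0,0],[0,0,0]],"fingers":[-1,-1,-1,-1]}'| egrep 'pos|force: \['
python3 -m crank '{"linear":[[0,0,0.02],[0,0,0.06],[0,0,0.14],[0,0,0.26],[0,0,0.42]],"delta_rot":[[0,0,0],[0,0,0],[0,0,0],[0,0,0],[0,0,0]],"fingers":[-1,-1,-1,-1,-1]}'| egrep 'pos|force: \['
python3 -m crank '{"linear":[[0,-0.12,0],[0,-0.28,0],[0,-0.44,0],[0,-0.6,0],[0,-0.6,0]],"delta_rot":[[0,0,0.25],[0,0,0.5],[0,0,0.75],[0,0,1],[0,0,1]],"fingers":[-1,-1,-1,-1,-1]}'| egrep 'pos|rot|force: \['
python3 -m crank '{"linear":[[-0.004,-0.12,0],[-0.006,-0.243,0],[-0.006,-0.243,0],[-0.006,-0.243,0],[-0.006,-0.243,0]],"delta_rot":[[0,0,0.25],[0,0,0.5],[0,0,0.567],[0,0,0.567],[0,0,0.567]],"fingers":[-1,-1,-1,-1,-1]}'| egrep 'pos|rot|force: \['
```

```text
position: [0.498, -0.0928, 0.1132]
force: [0.5, -0.0, -1.9]
position: [0.4923, -0.0865, 0.1136]
force: [-0.1, -0.0, -0.1]
position: [0.4919, -0.0872, 0.2196]
force: [0.2, -0.3, -0.8]
position: [0.4911, -0.2432, 0.2199]
tool_rot: [3.14, 0.003, 1.272]
force: [-0.6, 0.8, -0.6]
position: [0.4912, -0.2969, 0.2188]
tool_rot: [3.142, -0.0, 1.569]
force: [0.7, 0.4, 0.2]
```

```bash
python3 -m crank '{"linear":[[0,-0.004,-0.06],[0,-0.004,-0.14],[0,-0.004,-0.22],[0,-0.004,-0.28],[0,-0.004,-0.28]],"delta_rot":[[0,0,0],[0,0,0],[0,0,0],[0,0,0],[0,0,0]],"fingers":[-1,-1,-1,-1,-1]}'| egrep 'pos|force: \['
python3 -m crank '{"linear":[[0,0,-0.04],[0,0,-0.08],[0,0,-0.12],[0,0,-0.136],[0,0,-0.136]],"delta_rot":[[0,0,0],[0,0,0],[0,0,0],[0,0,0],[0,0,0]],"fingers":[-1,-1,-1,-1,-1]}'| egrep 'pos|force: \['
```

```text
position: [0.4906, -0.2976, 0.147]
force: [0.6, 0.5, -0.2]
position: [0.4908, -0.2986, 0.1139]
force: [0.1, -0.1, 0.0]
```

```bash
python3 -m crank '{"linear":[[0,0,-0.006],[0,0,-0.006],[0,0,-0.006]],"delta_rot":[[0,0,0],[0,0,0],[0,0,0]],"fingers":[-1,-1,-1]}'| egrep 'pos|force: \['
python3 -m crank '{"linear":[[0,0,-0.004],[0,0,-0.004],[0,0,-0.004]],"delta_rot":[[0,0,0],[0,0,0],[0,0,0]],"fingers":[-1,-1,-1]}'| egrep 'pos|force: \['
```

```text
position: [0.4912, -0.2988, 0.1133]
force: [0.5, -0.0, -1.5]
position: [0.4911, -0.2987, 0.1121]
force: [0.4, 0.3, -1.1]
```

```bash
python3 -m crank '{"linear":[[0,0.004,-0.004],[0,0.004,-0.004],[0,0.004,-0.004]],"delta_rot":[[0,0,0],[0,0,0],[0,0,0]],"fingers":[-1,-1,-1]}'| egrep 'pos|force: \['
python3 -m crank '{"linear":[[0,0,-0.003],[0,0,-0.003],[0,0,-0.003]],"delta_rot":[[0,0,0],[0,0,0],[0,0,0]],"fingers":[-1,-1,-1]}'| egrep 'pos|force: \['
```

```text
position: [0.4911, -0.2977, 0.111]
force: [0.0, -0.9, 1.3]
position: [0.4912, -0.2978, 0.111]
force: [-4.1, 2.4, 15.6]
```

Seated at the same height as before. I'll open, rise, and look at the ring.

```bash
python3 -m crank '{"linear":[[0,0,0.003],[0,0,0.003],[0,0,0.003],[0,0,0.003],[0,0,0.003]],"delta_rot":[[0,0,0],[0,0,0],[0,0,0],[0,0,0],[0,0,0]],"fingers":[-1,1,1,1,1]}'| egrep 'pos|grip|force: \['
python3 -m crank '{"linear":[[0,0,0],[0,0,0.1],[0,0,0.25],[0,0,0.45],[0,0,0.6]],"delta_rot":[[0,0,0],[0,0,0],[0,0,0],[0,0,0],[0,0,0]],"fingers":[1,1,1,1,1]}'| egrep 'pos|grip|force: \['
python3 -m crank '{"linear":[[0,0.16,0],[0,0.32,0],[0,0.4,0],[0,0.4,0],[0,0.4,0]],"delta_rot":[[0,0,0],[0,0,0],[0,0,0],[0,0,0],[0,0,0]],"fingers":[1,1,1,1,1]}'| egrep 'pos|grip|force: \['
python3 - <<'E'
from h import *
f=shot("wrist","w8"); print(observe()["clock"])
m,b=blobs(f,(105,90,40),(130,255,255),20);print(b, proj(f,[.4912,-.2978,.133]))
g=shot("scene","s8");h=shot("side","d8")
for F in (g,h): print([x for x in blobs(F,(105,100,40),(130,255,255),20)[1]])
p=proj(f,[.4875,-.083,.036]).astype(int);q=proj(f,[.4912,-.2978,.12]).astype(int);print(p,q)
im=f["image"][:,:,::-1];y0=max(p[1]-50,0)
A=cv2.resize(im[y0:y0+100,p[0]-50:p[0]+50],(600,600),interpolation=cv2.INTER_CUBIC);y1=min(q[1]-60,300)
B=cv2.resize(im[y1:y1+120,q[0]-20:q[0]+20],(200,600));print(p[0]-50,y0);cv2.imwrite("pics/h8.png",np.hstack([A,B]))
E
```

```text
position: [0.491, -0.2977, 0.1109]
force: [0.7, 0.5, 0.4]
grip_width: 0.0705
position: [0.491, -0.298, 0.2636]
force: [-0.5, 0.6, -0.1]
grip_width: 0.0854
position: [0.4911, -0.1978, 0.2612]
force: [-0.3, -0.2, 0.6]
grip_width: 0.0851
24.5
[([268, 286, 14, 19, 112], [275.3, 293.0]), ([267, 315, 17, 19, 281], [275.0, 324.9])] [275.94687068 326.9782593 ]
[([529, 203, 19, 24, 110], [538.3, 214.3]), ([276, 221, 5, 19, 77], [278.4, 230.1])]
[([170, 82, 9, 19, 49], [173.8, 90.7]), ([184, 124, 6, 6, 26], [187.0, 126.5]), ([304, 162, 5, 20, 76], [306.2, 170.8])]
[271  43] [275 317]
221 0
```

View pics/h8.png

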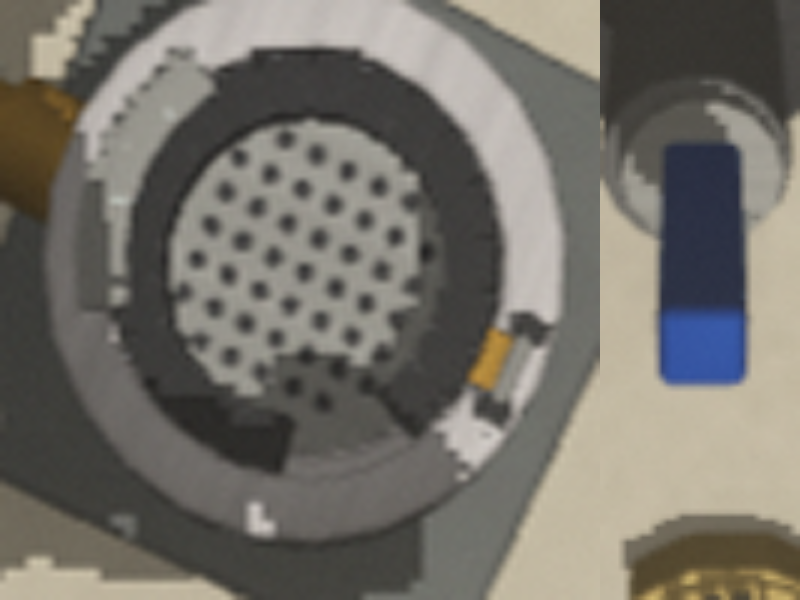

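The pick stands upright, and its handle blobs sit where they were at the start. The ring's end is raised over the tab: the tab is half covered at (490,362) and the shadow gap shows beneath. The ring's outer edge runs through crop points (130,290), (300,48) and (503,270).

Run:
```python
from h import *
f=load("pics/w8.npz")
pts=[(130,290),(215,75),(300,48),(380,60),(450,115),(495,200),(503,270)]
for z in (.0345,.037,.040):
    X=np.array([plane(f,(221+x/6,y/6),z)[:2] for x,y in pts])
    A=np.c_[2*X,np.ones(len(X))];s=np.linalg.lstsq(A,(X**2).sum(1),rcond=None)[0];print(z,"ctr",s[:2],"R",np.sqrt(s[2]+s[:2]@s[:2]))
s=observe();print(s["position"],s["qpos"])
```

```text
0.0345 ctr [ 0.48892808 -0.08187223] R 0.027065526589559075
0.037 ctr [ 0.48893881 -0.0821902 ] R 0.026874019138711142
0.04 ctr [ 0.48895169 -0.08257176] R 0.026644210197687902
[ 0.49090589 -0.19880275  0.26101113] [-0.12347453  0.39716613  0.52884172  1.85675225 -0.24149614  0.95120735
  0.51127341]
```

```bash
python3 -m crank '{"linear":[[0,0.1,-0.05],[0,0.2,-0.1],[0,0.32,-0.2],[0,0.4,-0.3],[0.003,0.46,-0.3]],"delta_rot":[[0,0,0.25],[0,0,0.5],[0,0,0.75],[0,0,1],[0,0,1]],"fingers":[0.5,0.5,0.5,0.5,0.5]}'| egrep 'pos|rot|grip'
python3 -m crank '{"linear":[[0,0,-0.08],[0,0,-0.16],[0,0,-0.24],[0,0,-0.32],[0,0,-0.32]],"delta_rot":[[0,0,0.25],[0,0,0.5],[0,0,0.75],[0,0,1],[0,0,1]],"fingers":[0.5,0.5,0.5,0.5,0.5]}'| egrep 'pos|rot|grip'
python3 -m crank '{"linear":[[0,0,-0.03],[0,0,-0.06],[0,0,-0.08],[0,0,-0.08]],"delta_rot":[[0,0,0.1],[0,0,0.1],[0,0,0.1],[0,0,0.1]],"fingers":[0.5,0.5,0.5,0.5]}'| egrep 'pos|rot|grip|force'
python3 - <<'E'
from h import *
s=observe();print(s["position"],s["tool_rot"],s["qpos"],s["force"])
f=shot("wrist","w9");d=shot("side","d9")
A=f["image"][100:420,60:500,::-1];p=proj(d,[.489,-.083,.05]).astype(int)
B=cv2.resize(d["image"][p[1]-32:p[1]+32,p[0]-36:p[0]+36,::-1],(360,320),interpolation=cv2.INTER_CUBIC)
cv2.imwrite("pics/h9.png",np.hstack([A,B]))
E
```

```text
position: [0.4905, -0.082, 0.1834]
tool_rot: [-3.138, -0.002, 2.099]
grip_width: 0.0641
position: [0.4907, -0.0836, 0.1041]
tool_rot: [-3.14, -0.003, 2.619]
grip_width: 0.0642
position: [0.4917, -0.0828, 0.0857]
tool_rot: [-3.141, -0.0, 2.668]
force: [0.0, 0.4, -0.1]
grip_width: 0.064
finger_force: 0.0
[ 0.4916754  -0.08282179  0.08574578] [-3.14119071e+00 -4.85098169e-04  2.66764242e+00] [-0.0460635   0.58532131  0.12535386  2.0573872  -0.14227468  0.50741496
  1.28002483] [ 0.00309332  0.38409683 -0.14352783]
```

View pics/h9.png

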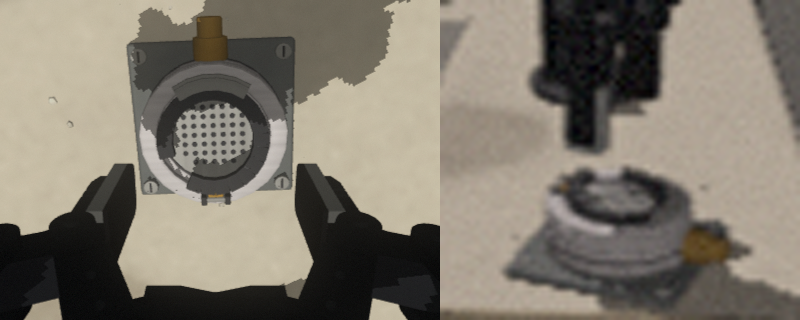

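The fingers straddle the pot and the ring is centred between them (midline column about 215 in the crop). The ring is still raised at the tab. I'll descend and feel for the rim.

```bash
python3 -m crank '{"linear":[[0,-0.003,-0.04],[0,-0.003,-0.08],[0,-0.003,-0.124],[0,-0.003,-0.124],[0,-0.003,-0.124]],"delta_rot":[[0,0,0],[0,0,0],[0,0,0],[0,0,0],[0,0,0]],"fingers":[0.5,0.5,0.5,0.5,0.5]}'| egrep 'pos|force: \['
python3 -m crank '{"linear":[[0,0,-0.008],[0,0,-0.008],[0,0,-0.008]],"delta_rot":[[0,0,0],[0,0,0],[0,0,0]],"fingers":[0.5,0.5,0.5]}'| egrep 'pos|force: \['
python3 -m crank '{"linear":[[0,0,-0.006],[0,0,-0.006],[0,0,-0.006]],"delta_rot":[[0,0,0],[0,0,0],[0,0,0]],"fingers":[0.5,0.5,0.5]}'| egrep 'pos|force: \['
```

```text
position: [0.4916, -0.0835, 0.0546]
force: [0.3, 0.2, 1.1]
position: [0.4919, -0.0835, 0.0532]
force: [0.1, 0.6, 0.0]
position: [0.4918, -0.0834, 0.0515]
force: [-0.8, 0.4, -0.4]
```

```bash
python3 -m crank '{"linear":[[0,0,-0.005],[0,0,-0.005],[0,0,-0.005]],"delta_rot":[[0,0,0],[0,0,0],[0,0,0]],"fingers":[0.5,0.5,0.5]}'| egrep 'pos|force: \['
python3 -m crank '{"linear":[[0,0,-0.004],[0,0,-0.004],[0,0,-0.004]],"delta_rot":[[0,0,0],[0,0,0],[0,0,0]],"fingers":[0.5,0.5,0.5]}'| egrep 'pos|force: \['
```

```text
position: [0.4918, -0.0834, 0.0502]
force: [0.8, -0.7, -0.0]
position: [0.4918, -0.0835, 0.0492]
force: [0.9, 0.3, 0.1]
```

```bash
python3 -m crank '{"linear":[[0,0,-0.004],[0,0,-0.004],[0,0,-0.004]],"delta_rot":[[0,0,0],[0,0,0],[0,0,0]],"fingers":[0.5,0.5,0.5]}'| egrep 'pos|force: \['
python3 -m crank '{"linear":[[0,0,-0.004],[0,0,-0.004],[0,0,-0.004]],"delta_rot":[[0,0,0],[0,0,0],[0,0,0]],"fingers":[0.5,0.5,0.5]}'| egrep 'pos|force: \['
```

```text
position: [0.4918, -0.0834, 0.0482]
force: [-0.1, 0.7, -0.9]
position: [0.4918, -0.0834, 0.0472]
force: [0.0, 0.2, 0.0]
```

```bash
python3 -m crank '{"linear":[[0,0,0],[0,0,0],[0,0,0]],"delta_rot":[[0,0,0],[0,0,0],[0,0,0]],"fingers":[0.42,0.42,0.42]}'| egrep 'pos|grip|force: \['
python3 -m crank '{"linear":[[0,0,-0.004],[0,0,-0.004],[0,0,-0.004]],"delta_rot":[[0,0,0],[0,0,0],[0,0,0]],"fingers":[0.42,0.42,0.42]}'| egrep 'pos|force: \['
python3 -m crank '{"linear":[[0,0,-0.004],[0,0,-0.004],[0,0,-0.004]],"delta_rot":[[0,0,0],[0,0,0],[0,0,0]],"fingers":[0.42,0.42,0.42]}'| egrep 'pos|force: \['
```

```text
position: [0.4919, -0.0834, 0.0473]
force: [-0.5, 0.7, -0.3]
grip_width: 0.0606
position: [0.4918, -0.0834, 0.0462]
force: [-0.4, 0.1, 0.2]
position: [0.4918, -0.0835, 0.0452]
force: [-0.7, -0.4, 0.7]
```

```bash
python3 -m crank '{"linear":[[0,0,-0.004],[0,0,-0.004],[0,0,-0.004]],"delta_rot":[[0,0,0],[0,0,0],[0,0,0]],"fingers":[0.42,0.42,0.42]}'| egrep 'pos|force: \['
python3 -m crank '{"linear":[[0,0,-0.004],[0,0,-0.004],[0,0,-0.004]],"delta_rot":[[0,0,0],[0,0,0],[0,0,0]],"fingers":[0.42,0.42,0.42]}'| egrep 'pos|force: \['
```

```text
position: [0.4919, -0.0834, 0.0443]
force: [-1.0, 0.7, 4.8]
position: [0.4919, -0.0835, 0.0442]
force: [-6.3, 1.7, 30.3]
```

```bash
python3 -m crank '{"linear":[[0,0,0.012],[0,0,0.012],[0,0,0.012]],"delta_rot":[[0,0,0],[0,0,0],[0,0,0]],"fingers":[0.42,0.42,0.42]}'| egrep 'pos|force: \['
python3 -m crank '{"linear":[[0,0,0],[0,0,0],[0,0,0],[0,0,0],[0,0,0]],"delta_rot":[[0,0,0],[0,0,0],[0,0,0],[0,0,0],[0,0,0]],"fingers":[-1,-1,-1,-1,-1]}' 30
```

```text
position: [0.4918, -0.0834, 0.0461]
force: [-0.4, 1.0, 0.3]
clock: 30.7
position: [0.4918, -0.0834, 0.0463]
tool_rot: [3.142, -0.0, 2.67]
force: [-0.8, 1.4, 6.8]
grip_width: 0.0541
finger_force: 30.1
```

```bash
python3 -m crank '{"linear":[[0.0035,-0.002,0.003],[0.007,-0.0035,0.003],[0.011,-0.0055,0.004],[0.015,-0.0075,0.004],[0.015,-0.0075,0.004]],"delta_rot":[[0,0,0],[0,0,0],[0,0,0],[0,0,0],[0,0,0]],"fingers":[-1,-1,-1,-1,-1]}' 40
python3 -m crank '{"linear":[[0.0035,-0.002,0.003],[0.007,-0.0035,0.006],[0.011,-0.0055,0.009],[0.015,-0.0075,0.012],[0.015,-0.0075,0.012]],"delta_rot":[[0,0,0],[0,0,0],[0,0,0],[0,0,0],[0,0,0]],"fingers":[-1,-1,-1,-1,-1]}'
```

```text
clock: 31.2
position: [0.4957, -0.0854, 0.0472]
tool_rot: [-3.142, 0.0, 2.67]
force: [-0.6, 1.0, 0.3]
grip_width: 0.0533
finger_force: 41.9
clock: 31.7
position: [0.4995, -0.0873, 0.0504]
tool_rot: [3.142, 0.0, 2.67]
force: [-0.1, -0.4, -0.3]
grip_width: 0.053
finger_force: 42.0
```

```bash
python3 -m crank '{"linear":[[0.004,-0.002,0.008],[0.008,-0.004,0.02],[0.01,-0.005,0.035],[0.01,-0.005,0.05],[0.01,-0.005,0.05]],"delta_rot":[[0,0,0],[0,0,0],[0,0,0],[0,0,0],[0,0,0]],"fingers":[-1,-1,-1,-1,-1]}'
python3 - <<'E'
from h import *
f=shot("wrist","w10");p=observe()["position"]
# coarse luminance map in place of a picture: ring (dark steel) near the fingertips?
g=cv2.cvtColor(f["image"],cv2.COLOR_RGB2GRAY)
q=proj(f,p-[0,0,-0.0]);print(q, proj(f,[.4875,-.083,.03]))
s=cv2.resize(g[200:400,180:370],(48,34),interpolation=cv2.INTER_AREA)
for r in s: print("".join(" .:-=+*#%@"[::-1][int(v)*10//256] for v in r))
E
```

```text
clock: 32.2
position: [0.5021, -0.0885, 0.0633]
tool_rot: [3.141, 0.001, 2.67]
force: [-0.5, -0.1, -1.0]
grip_width: 0.0535
finger_force: 42.0
[278.01198486 296.26581603] [273.65815236 228.39235857]
:+*+++++*+*******#**#######*##*##****+*+++++*#*+
:++++++++*****###%%%%%%%%%%%%%###*****+*++++*#*+
:=+++++*+*****#%%%%%%%%%%%%%%%%%%#****+++++++#*+
.=+++++++***#%%%%%%%%%%%%%%%%%%%%%%#***++++++*+-
.=+++++++**%%%%%%%%%%##%##%##%%%%%%%%#*++++++*-.
.-+++++*+#%%%%%%%#******=-+**##%%%%%%%*+++++++-.
.:+++++**#%%%%%%+*#***-+=-*==*=**%%%%%%#++++++-.
.:+++++*%%%%%#*+-------=--=--=-=+-*%%%%%*+++++-.
..+-=++#%%%%#**#=-+-=+-==-+--=--=--#%%%%#+++++:.
..===+*%%%%%#=-=--=--=-==-+=-+----=*%%%%%*++++:.
..+***#%%%%#=+----=--------------+*+#%%%%%#***:.
.-###%%%%%%#=+==-----=---------=+++*#%%%%%%###+:
+*##%%%%%%%*=+=-=+=-+***++=++++++**+*%%%%%%%###+
####%%%%%%%*.:-+++:=+++++++++++**+++#%%%%%%%%###
###%%%%%%%##-...:=++++*****+*++++++=#%%#%%%%%###
##%%%%%%%%##=.....=+++*****++++++=-+#####%%%%%##
##%%%%%#+=-::.....::*#*****%*-::::=#*####%%%%%%#
#%%%%%%*............*#+++=+#+...:=######*%%%%%%#
#%%%%%%+............--...::-:..-#######==%%%%%%#
*%%%%%%-.........++=::.....:-+########=::#%%%%%#
%%%%%%*.........-*#####***#####***##*-:..+%%%%%%
%%%%%%-........:*****************#*=:....:%%%%%%
%%%%%#:........-*****************=:.......+%%%%%
%%%%%=..........:-=+*********+=:..........:%%%%%
%%%%#:...............:::::::...............*%%%%
@%%%=......................................-%%%%
@@%%:......................................:*%%%
@@@+........................................-%%%
@@@+........................................-%%@
@@@%:.......................................*%%@
@@@@=......................................:%%@@
@@@@#:-++++=====-::..........::-======+++-.+%@@@
@@@@@-*@@@%%%%%%%%%##*+===+*#%%%%%%%%%%%%%:%@@@@
@@@@@#%@@@@@@%%%%%%%%%%%%%%%%%%%%%%%%%%%@@%@@@@@
```

The wrist brightness map shows the dark ring held level between the fingers, clear of the pot. On to the tray.

```bash
python3 -m crank '{"linear":[[0,0,0.08],[0,0,0.18],[0,0,0.24],[0,0.05,0.24],[0,0.12,0.24]],"delta_rot":[[0,0,0],[0,0,0],[0,0,0],[0,0,0],[0,0,0]],"fingers":[-1,-1,-1,-1,-1]}'| egrep 'pos|grip|force'
python3 -m crank '{"linear":[[0,0.16,0],[0,0.34,0],[0.02,0.52,0],[0.04,0.68,0],[0.052,0.8,0]],"delta_rot":[[0,0,0],[0,0,0],[0,0,0],[0,0,0],[0,0,0]],"fingers":[-1,-1,-1,-1,-1]}'| egrep 'pos|grip|force'
python3 -m crank '{"linear":[[0,0,0],[0,0,0]],"delta_rot":[[0,0,0],[0,0,0]],"fingers":[-1,-1]}'| egrep 'pos|grip|force'
python3 - <<'E'
from h import *
f=shot("side","d11");p=observe()["position"]
h=cv2.cvtColor(f["image"],cv2.COLOR_RGB2HSV)
for n,z in (("rimc",.044),): 
    for q in [(-.098,-.098),(.098,-.098),(.098,.098),(-.098,.098)]: print(q,proj(f,[.52+q[0],.14+q[1],z]).round(0))
w=shot("wrist","w11")
g=cv2.cvtColor(w["image"],cv2.COLOR_RGB2GRAY);s=cv2.resize(g,(80,42),interpolation=cv2.INTER_AREA)
for r in s: print("".join(" .:-=+*#%@"[::-1][int(v)*10//256] for v in r))
E
```

```text
position: [0.5018, -0.0582, 0.1227]
force: [-0.2, 0.4, -0.7]
grip_width: 0.0528
finger_force: 42.2
position: [0.5141, 0.1452, 0.1219]
force: [0.7, -0.4, -0.2]
grip_width: 0.0532
finger_force: 42.2
position: [0.5141, 0.1424, 0.1219]
force: [0.2, -1.6, 0.3]
grip_width: 0.0535
finger_force: 42.2
(-0.098, -0.098) [346. 246.]
(0.098, -0.098) [262. 247.]
(0.098, 0.098) [261. 294.]
(-0.098, 0.098) [359. 293.]
===++++==+==+==+=======-....... ......==============++++**++=============+##%#%#
===++++++++++==++===-:....     .......-==========++***#####*+============-######
++++++++++++++=++=-:...    ............=======+++**#########+==========-:.=#####
+++++++++=++====-.... .... ....    ....-==++++*######*######*+======--:  .:#####
++++++=+=====-:...  .............. ..-==+++*#####**+++*######+====-.      .+####
++++++=====-.....................:-=--++*#####**++++**+*#####*+==.        .:####
++===++=-:....   ... .........:-=--:-=*###***+++++++****#####*+-.  .      ..*%##
======-...................::-=-::-=+*++**++++++++++++*++*#####+.  ...      .-###
===-:....   ...........::=--:-=++*+=--:=++++++
[... 2007 characters left out ...]
%##*=:-+*************#@@@@@@@@@@@@@@@@@@@@%#+++=--. 
..+*+*@@@@@@@@@@@@@@@@@@@@@@%##*++==+*************%@@@@@@@@@@@@@@@@@@@@@%*: :-. 
.:+*%@@@@@@@@@@@@%%@@@@@@@@@####*******************@@@@@@@@@@@@@@@@@@@@@@@#=*+=:
.=%@@@@@@@@@@@@@%%%@@@@@@@@#*###**************+===+@@@@@@@@@@@@@@@@@@@@@@@@@%-.-
#@@@@@@@@@@@@@@%%%%@@@@@@@@%-*##**********+===--=*#@@@@@@@@@@@@@@@%%@@@@@@@@@@*+
@@@@@@@@%%@@@@@%%%%@@@@@@@@@=+%%#####*+===*#%#***+#@@@@@@@@%%%%%%%%%@%@@@@@@@@@%
@@@@@@@#:#@@@@%%#+=#@@@@@@@@#%@@@@@@@@%%%@@@@@@@@#@@@@@@@@@*=+%%%%%@@*-@@@@@@@@@
@@@@@@@+%@@@@@@%.  *@@@@@@@@@@@@@@@@@@@@@@@@@@@@@@@@@@@@@@@=..=%@%@@@@#*@@@@@@@@
@@@@@@@@@@@@@@#.   +@@@@@@@@@@@@@@@@@@@@@@@@@@@@@@@@@@@@@@@- ..*%@@@@@@@@@@@@@@@
```

```bash
python3 -m crank '{"linear":[[0.03,0.02,-0.08],[0.03,0.02,-0.18],[0.03,0.02,-0.28],[0.03,0.02,-0.35],[0.03,0.02,-0.384]],"delta_rot":[[0,0,0],[0,0,0],[0,0,0],[0,0,0],[0,0,0]],"fingers":[-1,-1,-1,-1,-1]}'| egrep 'pos|grip|force: \['
python3 -m crank '{"linear":[[0,0,-0.004],[0,0,-0.008],[0,0,-0.008]],"delta_rot":[[0,0,0],[0,0,0],[0,0,0]],"fingers":[-1,-1,-1]}'| egrep 'pos|force: \['
python3 -m crank '{"linear":[[0,0,-0.004],[0,0,-0.008],[0,0,-0.008]],"delta_rot":[[0,0,0],[0,0,0],[0,0,0]],"fingers":[-1,-1,-1]}'| egrep 'pos|force: \['
```

```text
position: [0.5216, 0.1452, 0.0253]
force: [0.8, -0.3, 0.2]
grip_width: 0.0534
position: [0.5228, 0.1465, 0.0255]
force: [0.5, -0.9, -0.5]
position: [0.5224, 0.1466, 0.0229]
force: [0.4, 0.2, -0.3]
```

```bash
python3 -m crank '{"linear":[[0,0,-0.004],[0,0,-0.008],[0,0,-0.008]],"delta_rot":[[0,0,0],[0,0,0],[0,0,0]],"fingers":[-1,-1,-1]}'| egrep 'pos|force: \['
python3 -m crank '{"linear":[[0,0,-0.004],[0,0,-0.006],[0,0,-0.006]],"delta_rot":[[0,0,0],[0,0,0],[0,0,0]],"fingers":[-1,-1,-1]}'| egrep 'pos|force: \['
```

```text
position: [0.5224, 0.1466, 0.0207]
force: [0.4, 0.4, -0.0]
position: [0.5226, 0.1465, 0.0193]
force: [1.7, -1.4, 3.2]
```

```bash
python3 -m crank '{"linear":[[0,0,-0.003],[0,0,-0.003],[0,0,-0.003]],"delta_rot":[[0,0,0],[0,0,0],[0,0,0]],"fingers":[-1,-1,-1]}'| egrep 'pos|force: \['
python3 -m crank '{"linear":[[0,0,-0.003],[0,0,-0.003],[0,0,-0.003]],"delta_rot":[[0,0,0],[0,0,0],[0,0,0]],"fingers":[-1,-1,-1]}'| egrep 'pos|force: \['
```

```text
position: [0.5225, 0.1466, 0.0186]
force: [1.7, -1.3, 4.9]
position: [0.5224, 0.1466, 0.0178]
force: [2.9, -0.7, 5.0]
```

```bash
python3 -m crank '{"linear":[[0,0,0],[0,0,0],[0,0,0],[0,0,0]],"delta_rot":[[0,0,0],[0,0,0],[0,0,0],[0,0,0]],"fingers":[0.6,0.6,0.6,0.6]}'| egrep 'pos|grip|force: \['
python3 -m crank '{"linear":[[0,0,0.05],[0,0,0.15],[0,0,0.3],[0,0,0.5],[0,0,0.6]],"delta_rot":[[0,0,0],[0,0,0],[0,0,0],[0,0,0],[0,0,0]],"fingers":[0.6,0.6,0.6,0.6,0.6]}'| egrep 'pos|grip|force: \['
python3 -m crank '{"linear":[[0,0,0.1],[0,0,0.2],[0,0,0.2],[0,0,0.2],[0,0,0.2]],"delta_rot":[[0,0,0],[0,0,0],[0,0,0],[0,0,0],[0,0,0]],"fingers":[0.6,0.6,0.6,0.6,0.6]}'| egrep 'clock|pos|grip|force: \['
python3 - <<'E'
from h import *
f=shot("wrist","w12")
g=cv2.cvtColor(f["image"],cv2.COLOR_RGB2GRAY);q=proj(f,[.5224,.1466,.005]);print(q)
m=cv2.inRange(g,0,85);mm=np.zeros_like(m);cv2.circle(mm,tuple(int(v) for v in q),55,255,-1);m&=mm
c=max(cv2.findContours(m,cv2.RETR_EXTERNAL,cv2.CHAIN_APPROX_NONE)[0],key=cv2.contourArea)
e=cv2.fitEllipse(cv2.convexHull(c));print(e)
C=plane(f,e[0],.007);print("ring ctr",C,"major mm",max(e[1])/f["mtx"][0,0]*np.linalg.norm(C-f["xyz"])*1000)
x,y=q.astype(int);s=cv2.resize(g[max(y-60,0):y+60,x-70:x+70],(56,24),interpolation=cv2.INTER_AREA)
for r in s: print("".join(" .:-=+*#%@"[::-1][int(v)*10//256] for v in r))
S=shot("scene","s12");D=shot("side","d12")
for F in (S,D): print([b for b in blobs(F,(105,100,40),(130,255,255),20)[1]])
for a,b,n in ((S,"scene0","s"),(D,"side0","d")):
    d=cv2.absdiff(a["image"],load(f"pics/{b}.npz")["image"]).max(2)
    X={"jar":[.7105,.2174,.03],"drop":[.676,.263,.02],"cast":[.4977,-.4602,.014],"tape":[.568,-.51,.006]}
    for k,v in X.items():
        u=proj(a,v).astype(int); r=d[max(u[1]-9,0):u[1]+9,max(u[0]-9,0):u[0]+9]
        print(n,k,u,r.mean() if r.size else None)
E
```

```text
position: [0.5221, 0.1466, 0.0176]
force: [-1.1, -0.2, -0.1]
grip_width: 0.0682
position: [0.5231, 0.1466, 0.1721]
force: [1.1, 0.4, -0.3]
grip_width: 0.0684
clock: 37.25
position: [0.5219, 0.1464, 0.2174]
force: [0.2, 0.2, -0.2]
grip_width: 0.0684
[276.84170372 179.71226682]
((275.8341369628906, 174.06576538085938), (61.166961669921875, 61.483856201171875), 64.0144271850586)
ring ctr [0.51695325 0.14833609 0.007     ] major mm 55.91292143016707
-------------=----------=++*+------------==------------=
--------------------------=++-----------=+=-------------
--------------=-------------------------==----==---=----
---------------------------------------------===---=--==
=------------------------=-====--------------------====+
----------------------=+*######***+=----=+=--------=+++=
-------------------=*###############+=---=-----=---=+===
-----------------=*###*++=======+*####+---------==----=-
----------------=*##*+------------+*###+----==----------
----------------****=--------------=*###=--==-----------
---------------=##*+----------------=*##+=-==-----------
---------------+***+---
[... 464 characters left out ...]
---------======++++++=---
+------==------------------------------=++==++++++==*+=-
*=---------------------------------------===+++++++==+**
*+=-----------------------------------===----===+++++==*
***=--------------------------------------------====+++=
[([529, 203, 19, 24, 109], [538.1, 214.4]), ([276, 221, 5, 19, 78], [278.4, 230.2])]
[([170, 82, 9, 19, 48], [173.6, 90.5]), ([184, 124, 6, 6, 26], [187.0, 126.5])]
s jar [255 173] 2.182098765432099
s drop [241 173] 1.8425925925925926
s cast [312 287] 2.5555555555555554
s tape [344 291] 2.382716049382716
d jar [216 294] 10.493827160493828
d drop [231 311] 9.021604938271604
d cast [301 179] 89.34876543209876
d tape [279 176] 10.882716049382717
```

The ring lies flat in the tray (it measures 55.9 mm round at (0.517, 0.148)). The pick is where it stood at the start and the bystanders have not moved, so I'm handing in.

```bash
python3 -c "
from workcell import bot; print(bot.job_done())"
```

```text
the job is handed in; nothing more can be done
None
```

I handed in the job at about 37 s. The ring was levered past the tab and laid flat in the tray, the pick is upright in its stand, and the four bystanders look unmoved. The score is not shown; the least certain point is the lift check, where I estimated about 0.85 N of pick load (0.3 N needed) at about 11 mm.

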